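Load the drill plate on the jig pin

ROBOT

A 6-joint arm with a two-finger parallel gripper is mounted at the origin on a cart in front of the work surface, level with it; the furniture and walls round the work are solid. World frame = base frame: x ahead of the robot, y to its left, z up, the work surface at z = 0. Lengths are in m, angles in rad, forces in N, time in s.
With the tool pointing down it reaches from about 0.35 to 0.775 m from the base axis. Payload 5.5 kg.
Tool frame: the origin (TCP) lies between the finger pads; the fingertips stand 11 mm ahead of it and the grasp point (between the pads) lies 8 mm behind it (tips_ahead is the distance from the TCP to the fingertips, in m); z points along the fingers, y is the line along which they close (so a half turn about z gives the same grasp; the last joint's range is limited). The gripper opens to 85 mm and grips with 20 to 120 N. Pads are 22 mm wide; open, the fingers measure 114 mm over their backs; the gripper's body (76 mm by 85 mm) begins 54 mm behind the grasp point. The pads swing forward as they close: fully open they stand 13 mm farther back than shut.
Start: joints at [1.081, 0.313, 0.046, 1.304, 0, 1.431], TCP at [0.197, 0.54, 0.242] pointing down, gripper open.
Joint ranges: [-2.76, 2.76], [-0.86, 1.69], [-1.03, 1.26], [-2.2, 2.34], [-1.47, 1.5], [-3.14, 3.14]. Speed limits (rad/s): [2.57, 2.57, 3.14, 3.14, 3.14, 3.14].

INTERFACE

Orientations are given as a unit quaternion [w, x, y, z].
In Python, from workcell import * gives the robot as it stands. The module is installed in compiled form; this text tells all that it offers.
- The arm moves only by the tool jog_arm, never from a script. Its argument "moves" is a list of rows, each an object with "fingers": the closure, from 0 (fully open) to 1 (shut); "slide": the shift along the tool's x, y, z in mm, a list of three; "angular": the turn, a rotation vector about the tool's x, y, z in degrees, a list of three. A call has 1 to 10 rows; each row is the pose to reach, as a shift and turn from the pose commanded when the call began, along the tool's axes at that moment; what a row does not reach only later rows make up. A row lasts 1/12 s, in which the tool goes at most 41.7 mm and 7.16 degrees, less where a joint would pass 70% of its speed; a pose out of reach is approached as far as the arm can. A call with a gripper value outside its range is refused whole. The fingers move at their own pace and stop on an object; "squeeze" is the grip in N (left out, the last holds). Time passes only in rows, so rows that repeat a pose let the fingers close. It gives the time, the measured TCP pose, the force, the opening and the grip force at its end, in the units of the state.
- get_state(): the state, without advancing time (a new reading comes with each control period).
- read_camera(name): name is "side" or "top"; returns a dict with "color" (420x560x3 uint8, red, green, blue), "fovy" (degrees; the focal length in pixels is half the picture's height over the tangent of half this angle, whatever the lens; pixels are square), "cx", "cy" (the principal point, pixels), "world_from_camera" (4x4, takes a point from camera to world coordinates). Camera axes: x right, y down, z forward; pixel columns grow to the right and rows downward; lengths in m; the calibration is good to about 2 mm. A picture is of the moment at which its call begins. There is no depth.
- hand_in(): hands the job in; it is judged then, once.
Trained networks look in a picture, given as the dict that the camera call returned (one of the last four; its "shot" number tells which), for a name from the list of things; names that differ only in an ending like _2 or _b are one class to them, and where a whole thing is asked for, a point or a joint stands for the part that bears it (a point fixed in the world has none). Each returns a list of dicts, best first, with "p" (0 to 1); they miss things now and then, are a little off and sometimes report something else, mostly with a low value. They report only what shows in the picture. A call takes as long as a camera call. They do not tell look-alikes from the thing itself.
- look_for(target, picture): "point" ([column, row] in pixels, amid what is visible of it).
- tip_of(target, picture): "point" ([column, row] in pixels: a listed point, or the origin of a listed thing).
The state is a dict: "clock": time; "joint_pos": joint angles; "qvel": joint speeds; "tau": joint torques, N m; "tcp_pos": TCP position; "orientation": TCP orientation; "wrist_force": force on the tool from outside, world axes, zero at the start; "ft_torque": the same for the moment, N m; "finger_gap": finger opening in m; "grip_force": force on a finger pad.
Only numpy, scipy, OpenCV 4.12 (cv2) and the standard library are available. Lean on these libraries where they do the work, as an engineer would, in place of code of your own. Each camera call takes 0.05 s, during which the arm holds its last target. There are 200 camera calls.

TASK

First pull the orange screwdriver out of the hollow pin of the drill jig and stand it tip down in the steel cup. Then slide the steel drill plate (the one with the orange fin) from the jig's deck in under the two lips, hole end first, until its hole is over the pin; let it drop so that it lies flat on the nest floor round the pin. Leave the cup standing and do not disturb the white bottle, the spray can or the brew group.

Things in the scene. Friction and masses are not known exactly. Their poses are not given: they have to be found in the camera images.
- drill_jig: Fixed drill jig, aluminium bed 250 mm long (x), 130 mm wide (y). Origin: centre of its underside, on the bench; z up; x points from the bare deck to the nest. Nest: x -15 to +111 mm, floor 22 mm above the bench, dark steel, closed by a blue end stop 48 mm high (x 111 to 125 mm). The seated plate's centre is at x = 49.5 mm: 1.5 mm short of the end stop, 4.5 mm clear of the deck edge
- jig_deck (a point): Centre of the jig's deck, on its top: a flat area 110 mm long (jig x -125 to -15 mm), 130 mm wide, 32 mm above the bench (10 mm above the nest floor), open above. Axes as the jig's
- jig_mouth (a point): Mouth of the lips (jig x 5 mm, y 0, deck height). From here to the end stop blue rails stand with inner faces at y +-43 mm; steel lips on them reach in to y +-34 mm, underside 43 mm, top 48 mm above the bench (screws to 51), so the 80 mm plate enters only along +x. Lead-in blocks before it (jig x -27 to 7 mm, 48 mm high) widen from y +-43 to about +-52 mm
- jig_pin (a point): On the axis of the jig's fixed upright steel pin (jig x 81.5 mm, y 0), at nest floor height, 22 mm above the bench. Pin 20 mm in diameter (top 1.5 mm stepped in to 17.6 mm), its top 9 mm above the floor, 1 mm lower than the deck. Its 7.2 mm bore goes down to 3 mm above the bench; the screwdriver stands in it at the start. Axes as the jig's
- plate_fin (a point): Centre of the upright orange fin of the loose steel drill plate, 34 mm above the plate's underside. Fin 50 mm long (x), 14 mm thick (y), top 62 mm above the underside; foot 60 x 24 mm, 12 mm high. Plate 120 x 80 x 6 mm, 0.2 to 0.33 kg; x points to its hole end, z up; its centre is 15 mm in +x from here. It starts flat on the bench at either end of the jig; the cup is at the other
- plate_hole (a point): Centre of the plate's 24 mm through hole, at the plate's underside, on its centre line 47 mm in +x from the fin centre (32 mm from the plate's centre). Axes as the plate's
- driver_handle (a point): Middle of the orange round handle of the loose screwdriver, 185 mm long, 0.05 kg; handle 21 mm thick and 74 mm long; steel shaft 6 mm thick and 104 mm long. Its y axis runs along the screwdriver towards the handle end (about straight up at the start; it can lean by some degrees in the bore)
- driver_tip (a point): Tip of the screwdriver's shaft, on its axis, 140 mm from the handle's middle
- steel_cup: Loose open steel cup, empty, 82 mm outside diameter at the rim, 88 mm high, inside about 72 mm wide at the rim and 64 mm near the floor, floor about 3 mm thick, 0.12 kg. Origin: centre of its underside; z up
- white_bottle: Bystander: white bottle with a green cap, 74 mm diameter, 198 mm high. Origin: centre of its underside
- spray_can: Bystander: spray can, 66 mm diameter, 190 mm high. Origin: centre of its underside
- brew_group: Bystander: grey coffee-machine brew group 110 x 72 x 64 mm. Origin: centre of its underside
Mind the look-alikes: they are no part of the job. What is shaped like the part that bears driver_handle but blue or yellow is not meant.

How it is judged:
On the way:
1. the screwdriver stands tip down in the upright steel cup (horizontal distance between driver_tip and steel_cup below 0.042 m and height (world z) of driver_tip below 0.035 m and angle between steel_cup's own z axis and vertical below 0.2 rad), for 0.2 s.
At the end, for the whole second after the job is handed in: The plate lies flat in the nest round the pin (hole within 3.5 mm of the pin axis, underside within 3 mm of the nest floor, level within 0.03 rad, along the jig within 0.1 rad); the screwdriver stands tip down in the upright steel cup (tip within 30 mm of its underside) (horizontal distance between plate_hole and jig_pin below 0.0035 m and z of plate_hole in the frame of jig_pin below 0.003 m and angle between the z axis of plate_hole and the z axis of jig_pin, either way round below 0.03 rad and angle between the x axis of plate_hole and the x axis of jig_pin, either way round below 0.1 rad and horizontal distance between driver_tip and steel_cup below 0.042 m and z of driver_tip in the frame of steel_cup below 0.03 m and height (world z) of driver_handle above 0.08 m and angle between steel_cup's own z axis and vertical below 0.2 rad); the robot touches nothing.
It fails at once if the white bottle was disturbed (moved by more than 20 mm) (distance of white_bottle from where it was at the start of the episode above 0.02 m).
It fails at once if the spray can was disturbed (moved by more than 20 mm) (distance of spray_can from where it was at the start of the episode above 0.02 m).
It fails at once if the brew group was disturbed (moved by more than 20 mm) (distance of brew_group from where it was at the start of the episode above 0.02 m).
It fails at once if the steel cup was knocked over (angle between steel_cup's own z axis and vertical above 0.6 rad).
It also fails if it takes over 70 s, if anything falls off the work surface, if the arm or the gripper's body presses on something with over 40 N, if the wrist force passes 120 N, or if a joint passes its speed limit or range.

## Working session

There is one attempt and no reset: what is moved stays moved. The work goes in short steps, Python scripts to look and compute and a tool call to move; the robot and the scene stay as the last step left them, time stands still between calls to the robot, and variables do not carry over. Pictures are saved under pics/ and viewed, at most 10 in all, crops included, and the job is handed in when it is done.

Besides the shell and the picture viewer there is one more tool, called after "Call:" as name(argument=value, ...) on one line, values as JSON. jog_arm: Moves the arm, as the interface text tells. Its arguments: {"type":"object","properties":{"moves":{"type":"array","items":{"type":"object","properties":{"fingers":{"type":"number"},"slide":{"type":"array","items":{"type":"number"}},"angular":{"type":"array","items":{"type":"number"}}}}},"squeeze":{"type":"number"}},"required":["moves"]}

```bash
mkdir -p pics; cat > h.py <<'E'
from workcell import *
import numpy as np, cv2
def save(p,n): cv2.imwrite('pics/'+n, p['color'][:,:,::-1])
def ray(p,uv):
    f=p['color'].shape[0]/2/np.tan(np.radians(p['fovy'])/2); T=np.array(p['world_from_camera'])
    d=np.array([(uv[0]-p['cx'])/f,(uv[1]-p['cy'])/f,1.]); return T[:3,3],T[:3,:3]@d
def atz(p,uv,z):
    o,d=ray(p,uv); return o+d*(z-o[2])/d[2]
def tri(*pu):
    A=np.zeros((3,3));b=np.zeros(3)
    for p,uv in pu:
        o,d=ray(p,uv); d=d/np.linalg.norm(d); M=np.eye(3)-np.outer(d,d); A+=M;b+=M@o
    x=np.linalg.solve(A,b)
    return x
def proj(p,X):
    T=np.linalg.inv(np.array(p['world_from_camera'])); c=T[:3,:3]@np.array(X)+T[:3,3]
    f=p['color'].shape[0]/2/np.tan(np.radians(p['fovy'])/2)
    return np.array([p['cx']+f*c[0]/c[2],p['cy']+f*c[1]/c[2]])
E
python3 - <<'E'
from h import *
np.set_printoptions(precision=3,suppress=True)
s=read_camera('side');t=read_camera('top')
save(s,'s0.png');save(t,'t0.png')
cv2.imwrite('pics/both0.png',np.vstack([s['color'],t['color']])[:,:,::-1]) 
for p in (s,t):
    print(p['fovy'],p['cx'],p['cy'],np.array(p['world_from_camera'])[:3].round(3).tolist())
    for n in ['drill_jig','jig_deck','jig_mouth','jig_pin','plate_fin','plate_hole','driver_handle','driver_tip','steel_cup','white_bottle','spray_can','brew_group']:
        print(n,[(np.round(d['point']).tolist(),round(d['p'],2)) for d in tip_of(n,p)[:3]],'|',[(np.round(d['point']).tolist(),round(d['p'],2)) for d in look_for(n,p)[:3]])
print(get_state())
E
```

```text
42.38719351692502 271.2473766710558 212.57834895393034 [[0.884, -0.182, 0.431, 0.023], [-0.467, -0.304, 0.83, -1.007], [-0.02, -0.935, -0.354, 0.566]]
drill_jig [([253.0, 265.0], 0.7), ([268.0, 269.0], 0.3)] | [([255.0, 262.0], 0.66), ([311.0, 203.0], 0.59)]
jig_deck [([268.0, 264.0], 0.83)] | [([256.0, 263.0], 0.92), ([284.0, 323.0], 0.42)]
jig_mouth [([249.0, 254.0], 0.66)] | [([254.0, 260.0], 0.74), ([313.0, 202.0], 0.37)]
jig_pin [([240.0, 248.0], 0.81), ([285.0, 318.0], 0.16)] | [([285.0, 323.0], 0.64), ([254.0, 263.0], 0.57)]
plate_fin [([287.0, 314.0], 0.76)] | [([290.0, 325.0], 0.83)]
plate_hole [([288.0, 315.0], 0.69)] | [([284.0, 325.0], 0.89)]
driver_handle [([192.0, 212.0], 0.84), ([279.0, 194.0], 0.76), ([234.0, 198.0], 0.68)] | [([235.0, 205.0], 0.81), ([193.0, 218.0], 0.79), ([280.0, 198.0], 0.6)]
driver_tip [([198.0, 268.0], 0.79), ([282.0, 250.0], 0.71), ([196.0, 229.0], 0.31)] | [([195.0, 218.0], 0.85), ([240.0, 202.0], 0.77), ([281.0, 197.0], 0.66)]
steel_cup [([198.0, 228.0], 0.85)] | [([202.0, 214.0], 0.63)]
white_bottle [] | []
spray_can [([311.0, 238.0], 0.92)]
[... 942 characters left out ...]
| [([191.0, 241.0], 0.57)]
white_bottle [([285.0, 232.0], 0.71), ([329.0, 154.0], 0.61)] | [([333.0, 150.0], 0.9)]
spray_can [([256.0, 159.0], 0.84)] | [([253.0, 153.0], 0.71)]
brew_group [([171.0, 167.0], 0.74)] | [([170.0, 167.0], 0.61)]
{'clock': 2.5, 'joint_pos': array([ 1.081,  0.313,  0.046,  1.304, -0.   ,  1.431]), 'qvel': array([-0.   ,  0.002, -0.   ,  0.002,  0.   ,  0.001]), 'tau': array([ -0.001, -48.046,  29.88 ,   0.   ,  -0.   ,  -0.   ]), 'tcp_pos': array([0.197, 0.54 , 0.242]), 'orientation': array([0.   , 0.174, 0.985, 0.   ]), 'wrist_force': array([-0.656, -0.217,  0.306]), 'ft_torque': array([-0.005,  0.074, -0.016]), 'grip_force': 0.0, 'finger_gap': 0.08540966925704382}
```

View pics/s0.png

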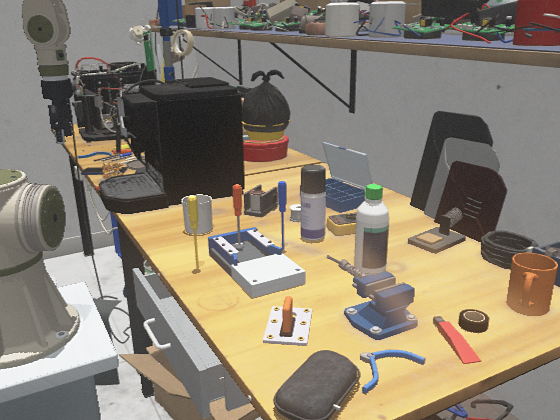

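View pics/t0.png

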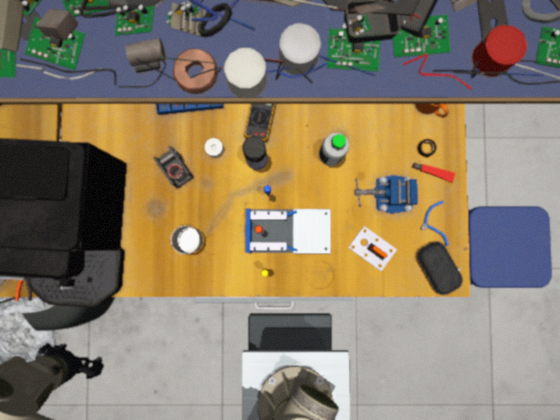

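The three drivers are yellow at side (193,218) / top (265,272), orange-red at side (238,198) / top (260,230), and blue at side (281,197) / top (267,190). The one meant is the orange one: it stands in the jig nest on the pin. The cup is at top (188,240) and the plate at top (373,248). I'll confirm this in an enlarged crop.

```bash
python3 - <<'E'
from h import *
s=cv2.imread('pics/s0.png');t=cv2.imread('pics/t0.png')
a=cv2.resize(s[170:350,175:325],None,fx=3.3,fy=3.3,interpolation=cv2.INTER_CUBIC)[:594]
b=cv2.resize(t[180:285,165:405],None,fx=3.3,fy=3.3,interpolation=cv2.INTER_CUBIC)
cv2.imwrite('pics/c1.png',a);cv2.imwrite('pics/c2.png',b)
E
```

```text
(no output)
```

View pics/c1.png

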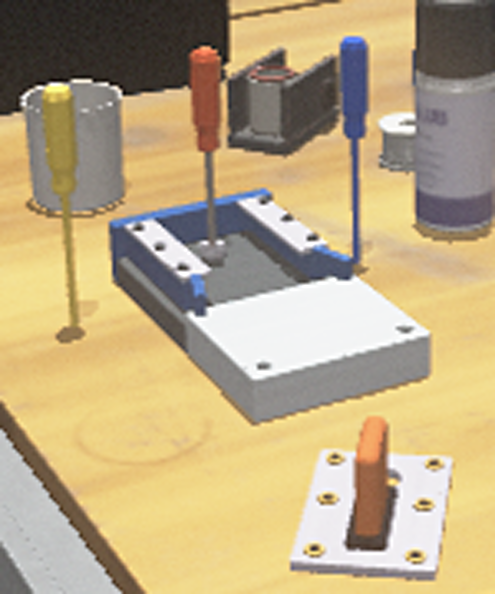

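View pics/c2.png

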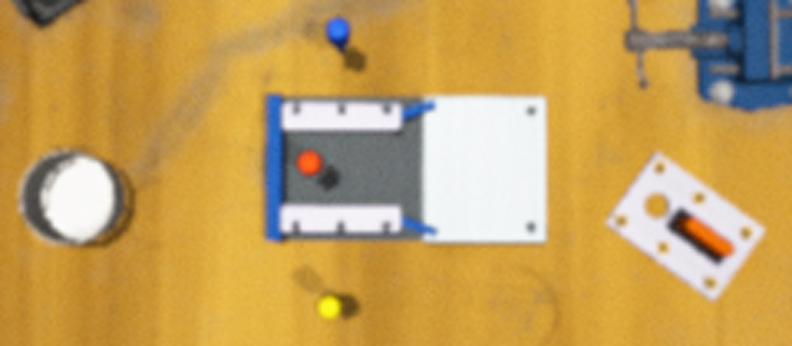

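The crops show the orange driver standing in the pin (crop 2 at (308,162)). The plate's hole at crop (657,206) points towards the jig, and the deck spans crop (423..546, 97..241). Next I'll measure the positions.

```bash
cat > m.py <<'E'
from h import *
np.set_printoptions(precision=4,suppress=True)
def mask(p,lo,hi,box):
    hsv=cv2.cvtColor(p['color'],cv2.COLOR_RGB2HSV); m=cv2.inRange(hsv,np.array(lo),np.array(hi))
    z=np.zeros_like(m); x0,y0,x1,y1=box; z[y0:y1,x0:x1]=m[y0:y1,x0:x1]; return z
def big(m):
    n,l,st,c=cv2.connectedComponentsWithStats(m); i=1+np.argmax(st[1:,4]); return (l==i).astype(np.uint8),c[i],st[i]
E
python3 - <<'E'
from m import *
s=read_camera('side');t=read_camera('top')
OR=([0,150,110],[14,255,255])
m,c,st=big(mask(t,*OR,(250,218,272,240)));print('drv top',c,st)
m2,c2,st2=big(mask(s,*OR,(225,175,250,222)));print('drv side',c2,st2)
ys,xs=np.nonzero(m2); 
for lab,sel in(('hi',ys<=ys.min()+1),('lo',ys>=ys.max()-1)): print(lab,xs[sel].mean(),ys[sel].mean())
print('handle: side row centroid with top', tri((s,c2),(t,c)))
# white deck & plate, top
W=([0,0,170],[179,60,255])
m,c,st=big(mask(t,*W,(285,200,340,265)));r=cv2.minAreaRect(np.argwhere(m)[:,::-1].astype(np.float32));print('deck',c,st,r)
for q in cv2.boxPoints(r): print(q,atz(t,q,.032))
print('deck ctr',atz(t,r[0],.032))
m,c,st=big(mask(t,*W,(340,220,402,278)));r=cv2.minAreaRect(np.argwhere(m)[:,::-1].astype(np.float32));print('plate',c,st,r)
for q in cv2.boxPoints(r): print(q,atz(t,q,.006))
print('plate ctr',atz(t,r[0],.006))
print('hole',atz(t,(164.1+200,242.4),.003))
m,c,st=big(mask(t,[0,150,110],[18,255,255],(360,235,395,270)));r=cv2.minAreaRect(np.argwhere(m)[:,::-1].astype(np.float32));print('fin',c,r,atz(t,c,.06))
print('blue end', [atz(t,(165+u/3.3,180+v/3.3),.048) for u,v in((267,96),(267,241))])
print('cup rim', atz(t,(165+74/3.3,180+198/3.3),.088), 'nets', tri((s,(198,228)),(t,(193,243))))
print('deck front side-cam pts', [atz(s,(175+u/3.3,170+v/3.3),.032) for u,v in((253,393),(430,337))])
for n,a in (('yellow',((195,212),(263,271))),('blue',((281,194),(267,190)))): print(n,tri((s,a[0]),(t,a[1])))
# side plate corners
print('side plate', [atz(s,(175+u/3.3,170+v/3.3),.006) for u,v in((290,570),(437,577),(452,457),(320,450))])
print('yellow foot',atz(s,(175+70/3.3,170+333/3.3),0.))
E
```

```text
drv top [258.2439 229.    ] [255 226   7   7  41]
drv side [236.6069 195.5655] [233 185   8  25 145]
hi 236.0 185.5
lo 237.25 208.5
handle: side row centroid with top [0.51   0.1065 0.1532]
deck [311.6    230.9648] [ 293  209   38   45 1675] ((311.5, 231.0), (44.0, 37.0), 90.0)
[293. 209.] [0.5733 0.0081 0.032 ]
[330. 209.] [ 0.5732 -0.1016  0.032 ]
[330. 253.] [ 0.4431 -0.1005  0.032 ]
[293. 253.] [0.4432 0.0086 0.032 ]
deck ctr [ 0.508  -0.0464  0.032 ]
plate [371.6829 247.8858] [349 227  47  44 823] ((372.0743408203125, 248.19593811035156), (40.80292892456055, 26.969453811645508), 35.53767395019531)
[347.6352 247.3108] [ 0.4596 -0.1564  0.006 ]
[363.3108 225.3649] [ 0.5255 -0.2043  0.006 ]
[396.5135 249.0811] [ 0.4542 -0.303   0.006 ]
[380.8379 271.027 ] [ 0.3887 -0.2549  0.006 ]
plate ctr [ 0.4569 -0.2297  0.006 ]
hole [ 0.4743 -0.2065  0.003 ]
fin [378.8194 251.375 ] ((378.76348876953125, 251.3310546875), (16.042173385620117, 4.533658027648926), 35.53767776489258) [ 0.4481 -0.2387  0.06  ]
blue end [array([0.5721, 0.1469, 0.048 ]), array([0.4435, 0.1464, 0.048 ])]
cup rim [0.4813 0.3102 0.088 ] nets [0.4754 0.3074 0.0064]
deck front side-cam pts [array([ 0.4347, -0.1203,  0.032 ]), array([ 0.5681, -0.1103,  0.032 ])]
yellow [0.3977 0.0933 0.1376]
blue [0.617  0.0831 0.1451]
side plate [array([ 0.3855, -0.2654,  0.006 ]), array([ 0.4514, -0.3102,  0.006 ]), array([ 0.524 , -0.2087,  0.006 ]), array([ 0.4588, -0.1619,  0.006 ])]
yellow foot [0.3857 0.0752 0.    ]
```

Call:
jog_arm(moves=[{"slide":[-443,-300,0],"angular":[0,0,-20.1],"fingers":0},{"slide":[-443,-300,0],"angular":[0,0,-20.1],"fingers":0},{"slide":[-443,-300,0],"angular":[0,0,-20.1],"fingers":0},{"slide":[-443,-300,0],"angular":[0,0,-20.1],"fingers":0},{"slide":[-443,-300,0],"angular":[0,0,-20.1],"fingers":0},{"slide":[-443,-300,0],"angular":[0,0,-20.1],"fingers":0},{"slide":[-443,-300,0],"angular":[0,0,-20.1],"fingers":0},{"slide":[-443,-300,0],"angular":[0,0,-20.1],"fingers":0},{"slide":[-443,-300,0],"angular":[0,0,-20.1],"fingers":0},{"slide":[-443,-300,0],"angular":[0,0,-20.1],"fingers":0}])

```text
clock: 3.43
tcp_pos: [0.4378, 0.2065, 0.2427]
orientation: [0.0, -0.001, 1.0, 0.0]
wrist_force: [1.4, 0.7, -0.3]
finger_gap: 0.0854
grip_force: 0.0
```

Call:
jog_arm(moves=[{"slide":[-36,-50,0],"fingers":0},{"slide":[-70,-97,0],"fingers":0},{"slide":[-70,-97,0],"fingers":0},{"slide":[-70,-97,0],"fingers":0},{"slide":[-70,-97,0],"fingers":0}])

```text
schema error: expected keys fingers, slide, angular
```

```bash
python3 - <<'E'
from m import *
s=read_camera('side');t=read_camera('top');save(s,'s1.png')
print(get_state()['tcp_pos'],get_state()['orientation'])
tcp=get_state()['tcp_pos']
print('tcp px',proj(s,tcp),proj(t,tcp))
m2,c2,st2=big(mask(s,[0,150,110],[14,255,255],(225,165,250,222)));print(c2,st2)
for z in (.12,.143,.17): print(proj(s,(.510,.1065,z)))
a=cv2.resize(s['color'][120:270,170:330],None,fx=3.5,fy=3.5,interpolation=cv2.INTER_CUBIC)[:,:,::-1]
cv2.imwrite('pics/c3.png',a)
E
```

```text
[0.4405 0.204  0.2423] [ 0.001   0.0036  1.     -0.0005]
tcp px [191.8972 153.9807] [218.1556 255.5437]
[236.5103 195.4138] [233 185   8  24 145]
[237.2999 208.718 ]
[236.891  199.6187]
[236.4044 188.7887]
```

View pics/c3.png

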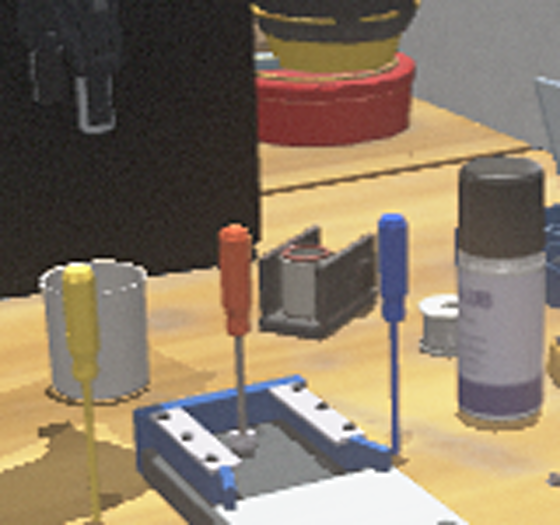

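The gripper is seen at crop (70,80) and the driver is still upright in the pin. Next I move above it and lower.

Call:
jog_arm(moves=[{"slide":[-23,-33,0],"angular":[0,0,0],"fingers":0},{"slide":[-46,-65,0],"angular":[0,0,0],"fingers":0},{"slide":[-70,-97,0],"angular":[0,0,0],"fingers":0},{"slide":[-70,-97,0],"angular":[0,0,0],"fingers":0},{"slide":[-70,-97,0],"angular":[0,0,0],"fingers":0},{"slide":[-70,-97,30],"angular":[0,0,0],"fingers":0},{"slide":[-70,-97,60],"angular":[0,0,0],"fingers":0},{"slide":[-70,-97,90],"angular":[0,0,0],"fingers":0},{"slide":[-70,-97,92],"angular":[0,0,0],"fingers":0},{"slide":[-70,-97,92],"angular":[0,0,0],"fingers":0}])

```text
clock: 4.37
tcp_pos: [0.5047, 0.1126, 0.1491]
orientation: [-0.002, -0.001, 1.0, 0.0]
wrist_force: [0.2, -0.0, 0.4]
finger_gap: 0.0852
grip_force: 0.0
```

Call:
jog_arm(moves=[{"slide":[0,0,0],"angular":[0,0,0],"fingers":1},{"slide":[0,0,0],"angular":[0,0,0],"fingers":1},{"slide":[0,0,0],"angular":[0,0,0],"fingers":1},{"slide":[0,0,0],"angular":[0,0,0],"fingers":1},{"slide":[0,0,0],"angular":[0,0,0],"fingers":1},{"slide":[0,0,0],"angular":[0,0,0],"fingers":1},{"slide":[0,0,0],"angular":[0,0,0],"fingers":1},{"slide":[0,0,0],"angular":[0,0,0],"fingers":1},{"slide":[0,0,0],"angular":[0,0,0],"fingers":1},{"slide":[0,0,0],"angular":[0,0,0],"fingers":1}], squeeze=40)

```text
clock: 5.2
tcp_pos: [0.5079, 0.11, 0.1513]
orientation: [0.001, 0.0, 1.0, -0.002]
wrist_force: [0.1, -4.4, 5.6]
finger_gap: 0.0204
grip_force: 38.4
```

Call:
jog_arm(moves=[{"slide":[0,0,-15],"angular":[0,0,0],"fingers":1},{"slide":[0,0,-30],"angular":[0,0,0],"fingers":1},{"slide":[0,0,-60],"angular":[0,0,0],"fingers":1},{"slide":[0,0,-90],"angular":[0,0,0],"fingers":1},{"slide":[0,0,-120],"angular":[0,0,0],"fingers":1},{"slide":[0,0,-120],"angular":[0,0,0],"fingers":1},{"slide":[0,0,-120],"angular":[0,0,0],"fingers":1},{"slide":[0,0,-120],"angular":[0,0,0],"fingers":1}])

```text
clock: 5.87
tcp_pos: [0.5068, 0.1115, 0.2697]
orientation: [-0.0, -0.0, 1.0, 0.0]
wrist_force: [0.0, -0.5, -1.0]
finger_gap: 0.02
grip_force: 40.2
```

```bash
python3 - <<'E'
from m import *
s=read_camera('side');t=read_camera('top')
st=get_state();print(st['tcp_pos'],st['finger_gap'],st['grip_force'],st['wrist_force'])
x=np.array(st['tcp_pos'])
print('expected tip px',proj(s,x-[0,0,.148]))
for n in('driver_tip','driver_handle'): print(n,[(np.round(d['point'],1).tolist(),round(d['p'],2)) for d in tip_of(n,s)[:4]])
print('cup',[np.round(d['point'],1).tolist() for p in(s,t) for d in tip_of('steel_cup',p)[:1]])
# cup rim ellipse in top: crop for viewing
a=cv2.resize(s['color'][70:270,150:310],None,fx=2.9,fy=2.9,interpolation=cv2.INTER_CUBIC)
b=cv2.resize(t['color'][210:270,155:235],None,fx=5,fy=5,interpolation=cv2.INTER_CUBIC)
b=np.vstack([b,np.zeros((580-300,400,3),np.uint8)])
cv2.imwrite('pics/c4.png',np.hstack([a,b])[:,:800,::-1])
E
```

```text
[0.5062 0.1115 0.2688] 0.02045220843237919 40.253098011016846 [-0.0223  0.4845 -0.7407]
expected tip px [234.9889 208.0817]
driver_tip [([194.7, 266.6], 0.74), ([237.3, 206.1], 0.63), ([282.1, 250.3], 0.63)]
driver_handle [([192.7, 212.2], 0.89), ([283.4, 197.1], 0.82), ([228.9, 151.3], 0.66)]
cup [[199.5, 228.7], [192.6, 237.9]]
```

View pics/c4.png

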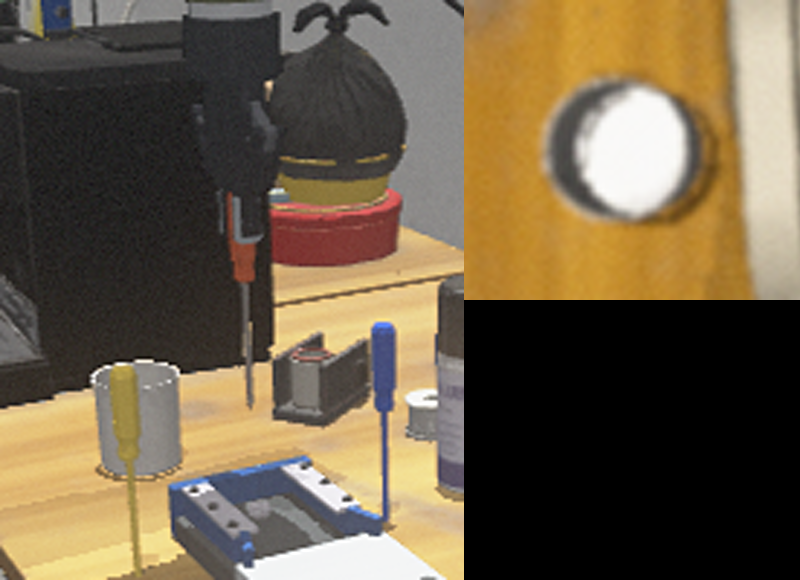

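The driver is held; its tip is near crop (249,405), just right of the TCP line. The cup rim circle is centred at crop (622,148). Before moving over, I'll check clearance to the black machine.

```bash
python3 - <<'E'
from m import *
s=read_camera('side');t=read_camera('top')
print('machine foot',atz(s,(243.8,194),0), 'top edges',[atz(t,(126,195),z) for z in (0,.3,.35)])
print('tri', tri((s,(241,90)),(t,(126,143))))
print('cup rim',atz(t,(186.8,239.7),.088),'cup base side',atz(s,(199.5,228.7),0))
print('tip line', atz(s,(236.2,209.5),.122),atz(s,(236.2,209.5),.127))
E
```

```text
machine foot [0.7168 0.5214 0.    ] top edges [array([0.619 , 0.5148, 0.    ]), array([0.5883, 0.4218, 0.3   ]), array([0.5832, 0.4063, 0.35  ])]
tri [0.6906 0.415  0.3502]
cup rim [0.4821 0.312  0.088 ] cup base side [0.4845 0.3142 0.    ]
tip line [0.5034 0.098  0.122 ] [0.498  0.0856 0.127 ]
```

Call:
jog_arm(moves=[{"slide":[3,30,0],"angular":[0,0,0],"fingers":1},{"slide":[7,60,0],"angular":[0,0,0],"fingers":1},{"slide":[11,90,0],"angular":[0,0,0],"fingers":1},{"slide":[15,120,0],"angular":[0,0,0],"fingers":1},{"slide":[18,150,0],"angular":[0,0,0],"fingers":1},{"slide":[22,180,0],"angular":[0,0,0],"fingers":1},{"slide":[25,208,0],"angular":[0,0,0],"fingers":1},{"slide":[25,208,0],"angular":[0,0,0],"fingers":1},{"slide":[25,208,0],"angular":[0,0,0],"fingers":1},{"slide":[25,208,0],"angular":[0,0,0],"fingers":1}])

```text
clock: 7.1
tcp_pos: [0.4817, 0.3192, 0.27]
orientation: [-0.0, -0.001, 1.0, -0.0]
wrist_force: [-1.0, -0.1, -0.9]
finger_gap: 0.0197
grip_force: 40.3
```

```bash
python3 - <<'E'
from m import *
s=read_camera('side')
st=get_state();x=np.array(st['tcp_pos']);print(x,st['finger_gap'],st['grip_force'],st['wrist_force'])
print('tip',[(np.round(d['point'],1).tolist(),round(d['p'],2)) for d in tip_of('driver_tip',s)[:5]],proj(s,x-[0,0,.148]),'rim ctr',proj(s,(.483,.313,.088)))
a=cv2.resize(s['color'][100:260,140:300],None,fx=3.6,fy=3.6,interpolation=cv2.INTER_CUBIC)
cv2.imwrite('pics/c5.png',a[:,:,::-1])
E
```

```text
[0.4819 0.3187 0.2702] 0.01960919335215272 40.252549052238464 [ 0.0003 -0.087   0.4466]
tip [([282.9, 247.0], 0.88), ([194.8, 268.5], 0.81), ([197.5, 187.5], 0.63)] [194.9447 186.2979] rim ctr [196.9576 198.8342]
```

View pics/c5.png

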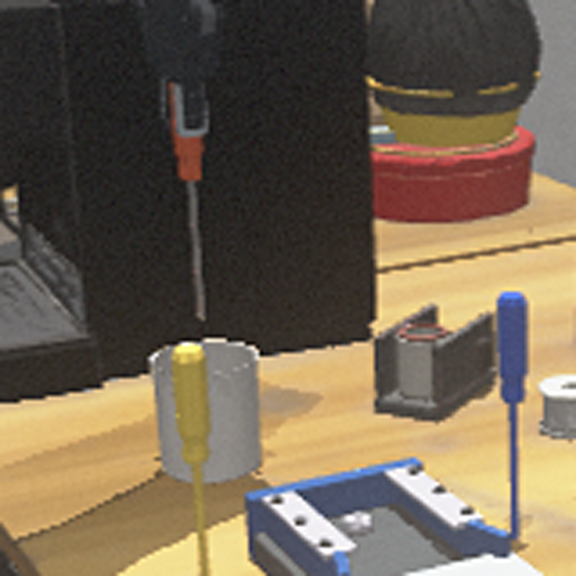

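The tip at crop (201,318) hangs over the cup mouth, which spans crop (150..260, 355). Lowering now.

Call:
jog_arm(moves=[{"slide":[0,0,30],"angular":[0,0,0],"fingers":1},{"slide":[0,0,60],"angular":[0,0,0],"fingers":1},{"slide":[0,0,85],"angular":[0,0,0],"fingers":1},{"slide":[0,0,100],"angular":[0,0,0],"fingers":1},{"slide":[0,0,106],"angular":[0,0,0],"fingers":1},{"slide":[0,0,108],"angular":[0,0,0],"fingers":1},{"slide":[0,0,110],"angular":[0,0,0],"fingers":1},{"slide":[0,0,110],"angular":[0,0,0],"fingers":1}])

```text
clock: 7.87
tcp_pos: [0.4827, 0.3193, 0.1614]
orientation: [0.001, -0.0, 1.0, 0.0]
wrist_force: [0.2, 0.9, -0.9]
finger_gap: 0.0201
grip_force: 40.3
```

Call:
jog_arm(moves=[{"slide":[0,0,3],"angular":[0,0,0],"fingers":0.55},{"slide":[0,0,3],"angular":[0,0,0],"fingers":0.55},{"slide":[0,0,3],"angular":[0,0,0],"fingers":0.55},{"slide":[0,0,3],"angular":[0,0,0],"fingers":0.55},{"slide":[0,0,3],"angular":[0,0,0],"fingers":0.5},{"slide":[0,0,3],"angular":[0,0,0],"fingers":0.5},{"slide":[0,0,3],"angular":[0,0,0],"fingers":0.5}])

```text
clock: 8.45
tcp_pos: [0.4819, 0.3195, 0.1574]
orientation: [0.0, -0.001, 1.0, 0.0]
wrist_force: [0.3, 0.1, 0.6]
finger_gap: 0.0425
grip_force: 0.0
```

Call:
jog_arm(moves=[{"slide":[0,0,-25],"angular":[0,0,0],"fingers":0.4},{"slide":[0,0,-60],"angular":[0,0,0],"fingers":0.4},{"slide":[0,0,-95],"angular":[0,0,0],"fingers":0.4},{"slide":[0,0,-125],"angular":[0,0,0],"fingers":0.4},{"slide":[3,-35,-130],"angular":[0,0,-5],"fingers":0.4},{"slide":[5,-75,-130],"angular":[0,0,-10],"fingers":0.4},{"slide":[7,-115,-130],"angular":[0,0,-15],"fingers":0.4},{"slide":[9,-155,-130],"angular":[0,0,-20],"fingers":0.4},{"slide":[12,-195,-130],"angular":[0,0,-25],"fingers":0.2},{"slide":[14,-235,-130],"angular":[0,0,-30],"fingers":0}])

```text
clock: 9.28
tcp_pos: [0.4675, 0.0829, 0.2875]
orientation: [0.0, -0.262, 0.965, -0.0]
wrist_force: [1.3, -0.0, 0.2]
finger_gap: 0.0736
grip_force: 0.0
```

```bash
python3 - <<'E'
from m import *
s=read_camera('side')
st=get_state();print(st['tcp_pos'],st['orientation'],st['joint_pos'])
m,c,b=big(mask(s,[0,150,110],[14,255,255],(150,130,250,235)));print(c,b)
for n in('driver_tip','driver_handle','steel_cup'): print(n,[(np.round(d['point'],1).tolist(),round(d['p'],2)) for d in tip_of(n,s)[:4]])
a=cv2.resize(s['color'][130:260,140:300],None,fx=3.6,fy=3.6,interpolation=cv2.INTER_CUBIC)
cv2.imwrite('pics/c6.png',a[:,:,::-1])
E
```

```text
[0.4675 0.0766 0.2875] [-0.0006 -0.2619  0.9651 -0.0022] [-0.0044  0.1065 -0.1048  1.3594 -0.0045 -0.5344]
[210.5795 181.375 ] [203 170  16  25 176]
driver_tip [([195.2, 270.5], 0.94), ([282.7, 249.4], 0.66)]
driver_handle [([280.7, 197.0], 0.73), ([188.7, 212.5], 0.67), ([208.5, 181.4], 0.63), ([287.7, 313.7], 0.35)]
steel_cup [([197.4, 228.9], 0.69)]
```

View pics/c6.png

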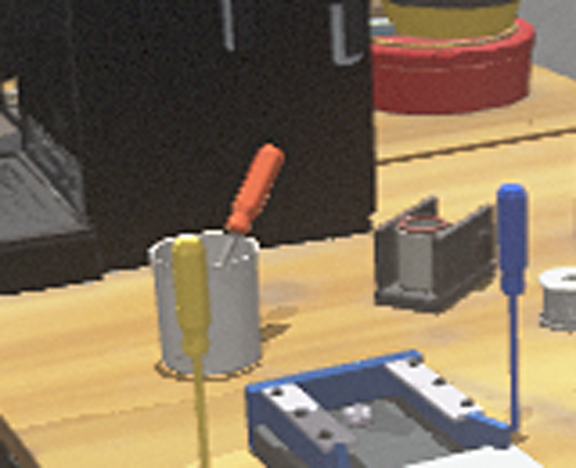

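The driver leans in the upright cup, with its handle at crop (257,190). Next is the plate.

Call:
jog_arm(moves=[{"slide":[22,-33,0],"angular":[0,0,-5],"fingers":0},{"slide":[44,-66,0],"angular":[0,0,-10],"fingers":0},{"slide":[66,-99,0],"angular":[0,0,-15],"fingers":0},{"slide":[88,-132,0],"angular":[0,0,-20],"fingers":0},{"slide":[110,-165,0],"angular":[0,0,-24],"fingers":0},{"slide":[132,-198,0],"angular":[0,0,-24],"fingers":0},{"slide":[155,-231,0],"angular":[0,0,-24],"fingers":0},{"slide":[177,-264,0],"angular":[0,0,-24],"fingers":0},{"slide":[177,-264,0],"angular":[0,0,-24],"fingers":0},{"slide":[177,-264,0],"angular":[0,0,-24],"fingers":0}])

```text
clock: 10.32
tcp_pos: [0.4477, -0.2334, 0.2867]
orientation: [0.0, -0.453, 0.891, 0.001]
wrist_force: [0.6, 0.1, -0.8]
finger_gap: 0.0855
grip_force: 0.0
```

```bash
python3 - <<'E'
from m import *
s=read_camera('side')
st=get_state();print(st['tcp_pos'],st['orientation'])
m,c,b=big(mask(s,[5,130,90],[18,255,255],(270,285,310,345)));print(c,b)
r=cv2.minAreaRect(np.argwhere(m)[:,::-1].astype(np.float32));print(r)
# model fin mask for guesses
ys,xs=np.nonzero(m);print('cols/rows',xs.min(),xs.max(),ys.min(),ys.max())
for cx,cy in((.448,-.2405),(.446,-.2385),(.450,-.2425)):
    yaw=np.radians(54.5);R=np.array([[np.cos(yaw),-np.sin(yaw)],[np.sin(yaw),np.cos(yaw)]])
    P=[proj(s,np.r_[R@[a,b]+[cx,cy],z]) for a in(-.025,.025) for b in(-.007,.007) for z in(.018,.062)]
    P=np.array(P,np.float32);h=cv2.convexHull(P);M=cv2.moments(h);print(cx,cy,P.min(0),P.max(0),M['m10']/M['m00'],M['m01']/M['m00'])
E
```

```text
[ 0.4476 -0.2321  0.2869] [ 0.0001 -0.4543  0.8908  0.0007]
[286.9933 313.75  ] [282 296  11  36 300]
((287.31353759765625, 313.5428161621094), (9.618266105651855, 35.31953811645508), 3.012787342071533)
cols/rows 282 292 296 331
0.448 -0.2405 [280.819  293.5454] [291.4584 328.6294] 286.18506247243226 311.0907891219102
0.446 -0.2385 [279.3118 293.3527] [290.0303 328.4021] 284.7175015513537 310.8797551922328
0.45 -0.2425 [282.3287 293.7383] [292.8887 328.8571] 287.6549858022016 311.3021828852923
```

Call:
jog_arm(moves=[{"slide":[8,-6,30],"angular":[0,0,0],"fingers":0},{"slide":[8,-6,65],"angular":[0,0,0],"fingers":0},{"slide":[8,-6,105],"angular":[0,0,0],"fingers":0},{"slide":[8,-6,145],"angular":[0,0,0],"fingers":0},{"slide":[8,-6,180],"angular":[0,0,0],"fingers":0},{"slide":[8,-6,205],"angular":[0,0,0],"fingers":0},{"slide":[8,-6,230],"angular":[0,0,0],"fingers":0},{"slide":[8,-6,245],"angular":[0,0,0],"fingers":0},{"slide":[8,-6,252],"angular":[0,0,0],"fingers":0},{"slide":[8,-6,252],"angular":[0,0,0],"fingers":0}])

```text
clock: 11.2
tcp_pos: [0.4469, -0.24, 0.034]
orientation: [-0.001, -0.456, 0.89, 0.002]
wrist_force: [0.4, -0.2, 1.1]
finger_gap: 0.0853
grip_force: 0.0
```

Call:
jog_arm(moves=[{"slide":[0,0,0],"angular":[0,0,0],"fingers":1},{"slide":[0,0,0],"angular":[0,0,0],"fingers":1},{"slide":[0,0,0],"angular":[0,0,0],"fingers":1},{"slide":[0,0,0],"angular":[0,0,0],"fingers":1},{"slide":[0,0,0],"angular":[0,0,0],"fingers":1},{"slide":[0,0,0],"angular":[0,0,0],"fingers":1},{"slide":[0,0,0],"angular":[0,0,0],"fingers":1},{"slide":[0,0,0],"angular":[0,0,0],"fingers":1},{"slide":[0,0,0],"angular":[0,0,0],"fingers":1},{"slide":[0,0,0],"angular":[0,0,0],"fingers":1}], squeeze=60)

```text
clock: 12.03
tcp_pos: [0.4476, -0.2432, 0.0359]
orientation: [0.0, -0.454, 0.891, -0.0]
wrist_force: [-1.2, -0.4, 5.7]
finger_gap: 0.0132
grip_force: 59.7
```

Call:
jog_arm(moves=[{"slide":[0,0,-20],"angular":[0,0,0],"fingers":1},{"slide":[0,0,-45],"angular":[0,0,0],"fingers":1},{"slide":[-20,6,-65],"angular":[0,0,-6],"fingers":1},{"slide":[-50,14,-65],"angular":[0,0,-12],"fingers":1},{"slide":[-80,22,-65],"angular":[0,0,-18],"fingers":1},{"slide":[-110,30,-65],"angular":[0,0,-24],"fingers":1},{"slide":[-140,37,-65],"angular":[0,0,-30],"fingers":1},{"slide":[-161,42,-65],"angular":[0,0,-36],"fingers":1},{"slide":[-161,42,-65],"angular":[0,0,-36],"fingers":1},{"slide":[-161,42,-65],"angular":[0,0,-36],"fingers":1}])

```text
clock: 12.87
tcp_pos: [0.5074, -0.0866, 0.0996]
orientation: [0.0, 0.708, -0.706, -0.001]
wrist_force: [-0.5, 0.7, -2.6]
finger_gap: 0.0133
grip_force: 59.1
```

```bash
python3 - <<'E'
from m import *
s=read_camera('side');t=read_camera('top')
st=get_state();x=st['tcp_pos'];print(x,st['orientation'],st['finger_gap'],st['wrist_force'])
from scipy.spatial.transform import Rotation as Ro
q=np.array(st['orientation']);R=Ro.from_quat(np.r_[q[1:],q[0]]).as_matrix();print(R)
a=cv2.resize(s['color'][170:330,180:330],None,fx=3.6,fy=3.6,interpolation=cv2.INTER_CUBIC)
b=cv2.resize(t['color'][195:265,235:345],None,fx=2.3,fy=2.3,interpolation=cv2.INTER_CUBIC)
b=np.vstack([b,np.zeros((a.shape[0]-b.shape[0],b.shape[1],3),np.uint8)])
# overlay predicted plate outline in the side crop
def pt(lx,ly,z):
    w=x+R@np.zeros(3); p=np.array([x[0]-ly,x[1]+lx,z]); return p
ur=x[2]-.036
h=[proj(s,pt(a_,b_,ur+.006)) for a_,b_ in((75,40),(75,-40),(-45,-40),(-45,40)) for a_,b_ in[(a_/1000,b_/1000)]]
pts=((np.array(h)-[180,170]+.5)*3.6).astype(np.int32);a=np.ascontiguousarray(a);cv2.polylines(a,[pts],True,(0,255,0),1)
cv2.imwrite('pics/c7.png',np.hstack([a,b])[:,:,::-1])
m,c,b_=big(mask(t,[0,0,170],[179,60,255],(292,200,345,265)))
E
```

```text
[ 0.5071 -0.088   0.0997] [-0.0005 -0.707   0.7072  0.0005] 0.012978177163420816 [-0.0597 -0.4332 -2.2553]
[[-0.0004 -1.     -0.0014]
 [-1.      0.0004  0.0001]
 [-0.0001  0.0014 -1.    ]]
```

View pics/c7.png

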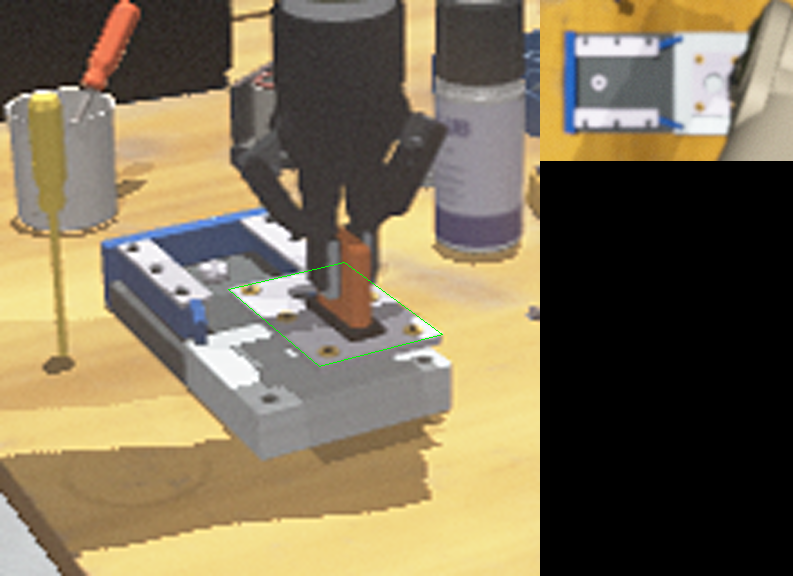

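The plate outline matches the prediction in the side view. In the top view the pin at crop (598,82) and the hole at crop (713,82) are in line. I'll compute the offsets.

```bash
python3 - <<'E'
from m import *
t=read_camera('top');x=get_state()['tcp_pos']
g=cv2.cvtColor(t['color'],cv2.COLOR_RGB2GRAY).astype(float)
P=g[222:240,252:269];w=np.clip(P-np.median(P)-15,0,None);ys,xs=np.mgrid[222:240,252:269];
pc=(np.sum(w*xs)/w.sum(),np.sum(w*ys)/w.sum());print('pin px',pc,atz(t,pc,.031))
# rails' outer edges: rows of jig outline in column band 255-285; blue end left edge
for c0,c1 in((255,265),(275,285),(296,302)):
    col=g[200:262,c0:c1].mean(1);d=np.gradient(col);print(c0,'edges',200+np.argsort(-abs(d))[:8],d[np.argsort(-abs(d))[:8]].round())
hsv=cv2.cvtColor(t['color'],cv2.COLOR_RGB2HSV)
wood=((hsv[:,:,0]<28)&(hsv[:,:,1]>120)).astype(float)
for c0,c1,z in((250,265,.048),(265,280,.048),(296,304,.032)):
    col=1-wood[200:262,c0:c1].mean(1); r=np.nonzero(col>.5)[0]+200; mid=(r.min()+r.max())/2; print('outline rows',r.min(),r.max(),atz(t,((c0+c1)/2,mid),z))
# dark hole neighbourhood: plate hole px
Q=g[222:240,302:319];print(np.round(Q[::2,::2]).astype(int))
for n in('plate_hole','jig_pin'): print(n,[(np.round(d['point'],1).tolist(),round(d['p'],2)) for d in tip_of(n,t)[:2]])
print('expect hole px',proj(t,(x[0],x[1]+.047,x[2]-.036+.003)),'hole bulk',atz(t,(310.2,230.65),.067))
E
```

```text
pin px (np.float64(260.14290755116446), np.float64(230.4273112208892)) [0.5099 0.1056 0.031 ]
255 edges [219 250 242 249 241 218 211 210] [-63. -58.  51. -42.  41. -38.  37.  30.]
275 edges [219 242 250 218 211 249 241 243] [-62.  50. -43. -42.  35. -34.  33.  32.]
296 edges [253 252 209 208 248 213 207 210] [-34. -28.  25.  24. -13.  10.   9.   9.]
outline rows 209 252 [0.5092 0.1127 0.048 ]
outline rows 209 252 [0.5091 0.0688 0.048 ]
outline rows 208 253 [ 0.5095 -0.0124  0.032 ]
[[206 189 215 218 219 217 215 218 180]
 [220 220 221 220 219 221 219 221 177]
 [221 221 224 213 197 203 216 207 117]
 [224 223 213 188 211 203 199 167  48]
 [222 220 206 231 230 230 198 166  44]
 [226 221 213 229 229 229 204 166  64]
 [225 224 219 221 225 213 207 178  82]
 [225 223 225 220 223 223 223 186  83]
 [223 216 220 222 234 237 235 198 104]]
plate_hole [([309.1, 231.4], 0.66)]
jig_pin [([259.9, 230.0], 0.68)]
expect hole px [310.6225 230.9345] hole bulk [ 0.508  -0.0402  0.067 ]
```

Call:
jog_arm(moves=[{"slide":[0,-2,15],"angular":[0,0,0],"fingers":1},{"slide":[0,-2,29],"angular":[0,0,0],"fingers":1},{"slide":[0,-2,29],"angular":[0,0,0],"fingers":1},{"slide":[-8,-2,29],"angular":[0,0,0],"fingers":1},{"slide":[-18,-2,29],"angular":[0,0,0],"fingers":1},{"slide":[-28,-2,29],"angular":[0,0,0],"fingers":1},{"slide":[-38,-2,29],"angular":[0,0,0],"fingers":1},{"slide":[-48,-2,29],"angular":[0,0,0],"fingers":1},{"slide":[-56,-2,29],"angular":[0,0,0],"fingers":1},{"slide":[-60,-2,29],"angular":[0,0,0],"fingers":1}])

```text
clock: 13.95
tcp_pos: [0.5097, -0.0261, 0.0716]
orientation: [-0.0, 0.708, -0.706, 0.0]
wrist_force: [0.1, 0.2, -3.0]
finger_gap: 0.0133
grip_force: 59.1
```

Call:
jog_arm(moves=[{"slide":[-8,0,0],"angular":[0,0,0],"fingers":1},{"slide":[-18,0,0],"angular":[0,0,0],"fingers":1},{"slide":[-28,0,0],"angular":[0,0,0],"fingers":1},{"slide":[-38,0,0],"angular":[0,0,0],"fingers":1},{"slide":[-48,0,0],"angular":[0,0,0],"fingers":1},{"slide":[-58,0,0],"angular":[0,0,0],"fingers":1},{"slide":[-68,0,0],"angular":[0,0,0],"fingers":1},{"slide":[-76,0,0],"angular":[0,0,0],"fingers":1},{"slide":[-80,0,0],"angular":[0,0,0],"fingers":1},{"slide":[-80,0,0],"angular":[0,0,0],"fingers":1}])

```text
clock: 14.78
tcp_pos: [0.5096, 0.0533, 0.0713]
orientation: [-0.0, 0.708, -0.706, -0.0]
wrist_force: [-0.0, 0.6, -2.4]
finger_gap: 0.0132
grip_force: 59.1
```

```bash
python3 - <<'E'
from m import *
t=read_camera('top')
st=get_state();print(st['tcp_pos'],st['wrist_force'],st['orientation'])
t=read_camera('top');st=get_state();print(st['tcp_pos'],st['wrist_force'])
for n in('plate_hole','jig_pin'): print(n,[(np.round(d['point'],1).tolist(),round(d['p'],2)) for d in tip_of(n,t)[:2]])
E
```

```text
[0.5097 0.0527 0.0713] [-0.3676 -0.076  -3.2724] [ 0.      0.7078 -0.7064  0.0001]
[0.5097 0.0523 0.0713] [-0.1575  0.408  -2.3951]
plate_hole []
jig_pin [([261.8, 226.4], 0.8)]
```

Call:
jog_arm(moves=[{"slide":[-2,0,0],"angular":[0,0,0],"fingers":1},{"slide":[-4,0,0],"angular":[0,0,0],"fingers":1},{"slide":[-5,0,0],"angular":[0,0,0],"fingers":1},{"slide":[-6,0,0],"angular":[0,0,0],"fingers":1},{"slide":[-6,0,0],"angular":[0,0,0],"fingers":1},{"slide":[-6,0,0],"angular":[0,0,0],"fingers":1}])

```text
clock: 15.48
tcp_pos: [0.5097, 0.0583, 0.0713]
orientation: [-0.0, 0.707, -0.707, 0.0]
wrist_force: [-0.2, 0.4, -3.1]
finger_gap: 0.0136
grip_force: 59.1
```

Call:
jog_arm(moves=[{"slide":[-1,0,0],"angular":[0,0,0],"fingers":1},{"slide":[-1.5,0,0],"angular":[0,0,0],"fingers":1},{"slide":[-2,0,0],"angular":[0,0,0],"fingers":1},{"slide":[-2,0,0],"angular":[0,0,0],"fingers":1}])

```text
clock: 15.82
tcp_pos: [0.5096, 0.0593, 0.0715]
orientation: [0.001, 0.707, -0.707, 0.001]
wrist_force: [-1.1, -4.8, -0.8]
finger_gap: 0.013
grip_force: 59.5
```

The end stop is felt (-4.8 N). I back off and lower.

Call:
jog_arm(moves=[{"slide":[2,0,0],"angular":[0,0,0],"fingers":1},{"slide":[2,0,0],"angular":[0,0,0],"fingers":1},{"slide":[2,0,2],"angular":[0,0,0],"fingers":1},{"slide":[2,0,4],"angular":[0,0,0],"fingers":1},{"slide":[2,0,6],"angular":[0,0,0],"fingers":1},{"slide":[2,0,8],"angular":[0,0,0],"fingers":1},{"slide":[2,0,8],"angular":[0,0,0],"fingers":1},{"slide":[2,0,8],"angular":[0,0,0],"fingers":1}])

```text
clock: 16.48
tcp_pos: [0.5094, 0.0584, 0.063]
orientation: [0.0, 0.708, -0.707, -0.0]
wrist_force: [-0.0, -1.1, -2.0]
finger_gap: 0.0135
grip_force: 59.1
```

Call:
jog_arm(moves=[{"slide":[0,0,2],"angular":[0,0,0],"fingers":1},{"slide":[0,0,3.5],"angular":[0,0,0],"fingers":1},{"slide":[0,0,4.5],"angular":[0,0,0],"fingers":1},{"slide":[0,0,5],"angular":[0,0,0],"fingers":1},{"slide":[0,0,5],"angular":[0,0,0],"fingers":1}])

```text
clock: 16.9
tcp_pos: [0.5095, 0.0583, 0.0581]
orientation: [0.0, 0.707, -0.707, -0.0]
wrist_force: [-0.3, 0.4, -3.1]
finger_gap: 0.0133
grip_force: 59.1
```

Call:
jog_arm(moves=[{"slide":[0,0,1],"angular":[0,0,0],"fingers":1},{"slide":[0,0,1],"angular":[0,0,0],"fingers":0.7},{"slide":[0,0,1],"angular":[0,0,0],"fingers":0.7},{"slide":[0,0,1],"angular":[0,0,0],"fingers":0.7},{"slide":[0,0,1],"angular":[0,0,0],"fingers":0.7},{"slide":[0,0,1],"angular":[0,0,0],"fingers":0.7},{"slide":[0,0,1],"angular":[0,0,0],"fingers":0.7}])

```text
clock: 17.48
tcp_pos: [0.5097, 0.0583, 0.0573]
orientation: [-0.0, 0.707, -0.707, 0.0]
wrist_force: [0.6, 0.2, -0.5]
finger_gap: 0.0255
grip_force: 0.0
```

Call:
jog_arm(moves=[{"slide":[0,0,-10],"angular":[0,0,0],"fingers":0.7},{"slide":[0,0,-30],"angular":[0,0,0],"fingers":0.6},{"slide":[0,0,-60],"angular":[0,0,0],"fingers":0.5},{"slide":[0,0,-100],"angular":[0,0,0],"fingers":0.5},{"slide":[0,0,-140],"angular":[0,0,0],"fingers":0.5},{"slide":[0,0,-170],"angular":[0,0,0],"fingers":0.5},{"slide":[60,40,-190],"angular":[0,0,0],"fingers":0.5},{"slide":[90,65,-190],"angular":[0,0,0],"fingers":0.5},{"slide":[120,90,-190],"angular":[0,0,0],"fingers":0.5},{"slide":[150,120,-190],"angular":[0,0,0],"fingers":0.5}])

```text
clock: 18.32
tcp_pos: [0.408, -0.0726, 0.2483]
orientation: [-0.0, 0.708, -0.706, 0.001]
wrist_force: [0.5, -1.4, -0.5]
finger_gap: 0.0429
grip_force: 0.0
```

```bash
python3 - <<'E'
from m import *
s=read_camera('side');t=read_camera('top')
print(get_state()['tcp_pos'],get_state()['wrist_force'])
for n in('plate_hole','jig_pin','driver_handle','steel_cup'): print(n,[(np.round(d['point'],1).tolist(),round(d['p'],2)) for p in(s,t) for d in tip_of(n,p)[:2]])
a=cv2.resize(s['color'][160:310,175:315],None,fx=3.9,fy=3.9,interpolation=cv2.INTER_CUBIC)
def pl(x,y,u): # seated prediction in jig frame
    return proj(s,(.5096-y,.0226+x,u))
pts=np.array([pl(a_,b_,.028) for a_,b_ in((.1095,.04),(.1095,-.04),(-.0105,-.04),(-.0105,.04))])
a=np.ascontiguousarray(a);cv2.polylines(a,[((pts-[175,160]+.5)*3.9).astype(np.int32)],True,(0,255,0),1)
b=cv2.resize(t['color'][200:262,240:300],None,fx=4,fy=4,interpolation=cv2.INTER_CUBIC)
b=np.vstack([b,np.zeros((a.shape[0]-b.shape[0],b.shape[1],3),np.uint8)])
cv2.imwrite('pics/c8.png',np.hstack([a,b])[:,:,::-1])
E
```

```text
[ 0.4053 -0.0746  0.2479] [ 0.5649  0.343  -0.2842]
plate_hole [([234.0, 245.9], 0.9), ([258.0, 231.2], 0.59)]
jig_pin [([237.4, 248.4], 0.91), ([268.4, 266.0], 0.29), ([262.4, 230.2], 0.96)]
driver_handle [([191.8, 209.7], 0.95), ([282.5, 195.2], 0.71), ([166.5, 220.5], 0.56), ([264.8, 187.7], 0.47)]
steel_cup [([197.3, 229.1], 0.82), ([194.7, 239.8], 0.96)]
```

View pics/c8.png

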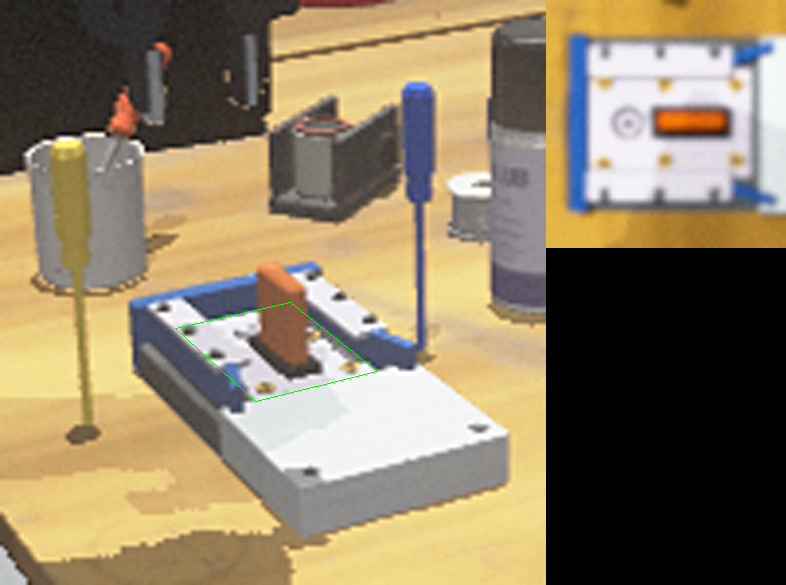

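The plate is seated: in the top crop the pin sits concentric in the hole at (628,123), and the plate matches the predicted outline below deck level. The driver is still in the upright cup, and the gripper is clear. Handing in.

```bash
python3 -c "
from workcell import *
print(hand_in())"
```

```text
the job is handed in; nothing more can be done
None
```

The job is handed in: the orange screwdriver stands tip down in the upright cup and the drill plate lies in the nest round the pin. The final pictures look right, but the hand-in gave no verdict.

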